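# Lock the tape roll on its stand with the wing knob

## Robot

A 6-joint arm with a two-finger parallel gripper is mounted at the origin on a cart in front of the work surface, level with it; the furniture and walls round the work are solid. World frame = base frame: x ahead of the robot, y to its left, z up, the work surface at z = 0. Lengths are in m, angles in rad, forces in N, time in s.
With the tool pointing down it reaches from about 0.3 to 0.875 m from the base axis. Payload 4.2 kg.
Tool frame: the origin (TCP) lies at the very end of the fingers, on their centre line; the grasp point (between the pads) lies 19 mm behind it; z points along the fingers, y is the line along which they close (so a half turn about z gives the same grasp; the last joint's range is limited). The gripper opens to 85 mm and grips with 20 to 120 N. Pads are 22 mm wide; open, the fingers measure 114 mm over their backs; the gripper's body (76 mm by 85 mm) begins 54 mm behind the grasp point. The pads swing forward as they close: fully open they stand 13 mm farther back than shut.
Start: joints at [-1.242, 0.32, 1.565, -0, 1.257, -0.02], TCP at [0.197, -0.54, 0.231] pointing down, gripper open.
Joint ranges: [-3.11, 3.11], [-0.84, 2.01], [0.21, 2.61], [-1.34, 4.49], [0.05, 2.63], [-2.56, 2.56]. Speed limits (rad/s): [2.57, 2.57, 3.14, 3.14, 3.14, 3.14].

## Interface

Orientations are given as a 3x3 rotation matrix whose columns are the frame's x, y, z axes.
In Python, from station import bot, eyes gives the robot as it stands.
- The arm moves only by the shell command python3 -m handwheel 'ROWS' [FORCE]. ROWS is JSON, a list that holds one entry, the list of rows, each a list of 7 numbers: the shift along the world's x, y, z in mm, then the turn, a rotation vector about the world's x, y, z in degrees, then the finger opening in mm, from 0 to 85.4. In form: [[[tx, ty, tz, ax, ay, az, jaw], ...]]. A call has 1 to 5 rows; each row shifts and turns the commanded pose from where the row before left it; what a row does not reach is not made up. A row lasts 1/8 s, in which the tool goes at most 62.5 mm and 10.7 degrees, less where a joint would pass 70% of its speed; a pose out of reach is approached as far as the arm can. A call is refused whole if a number of a shift passes 62.5 or a number of a turn 10.7, either way. A call with a gripper value outside its range is refused whole. The fingers move at their own pace and stop on an object; FORCE is the grip in N (left out, the last holds). Time passes only in rows, so rows that do not move let the fingers close. It gives the time, the measured TCP pose, the force, the opening and the grip force at its end, in the units of the state.
- bot.read_state(): the state, without advancing time (a new reading comes with each control period).
- eyes.snapshot(name): name is "scene" or "side" or "wrist"; returns a dict with "color" (384x512x3 uint8, blue, green, red), "z_map" (384x512 float32, m along the optical axis (not along the pixel's ray), 0 where there is no reading), "intrinsics" (3x3 intrinsics, pixels), "position" and "orientation" of the camera in the world. Camera axes: x right, y down, z forward; pixel columns grow to the right and rows downward; lengths in m; the calibration is good to about 2 mm. A picture is of the moment at which its call begins.
- bot.hand_in(): hands the job in; it is judged then, once.
The state is a dict: "time": time; "qpos": joint angles; "qvel": joint speeds; "effort": joint torques, N m; "position": TCP position; "tcp_rot": TCP orientation; "force": force on the tool from outside, world axes, zero at the start; "torque": the same for the moment, N m; "finger_gap": opening from 0.0 (shut) to 1.0 (fully open); "grasp_force": force on a finger pad.
Only numpy, scipy, OpenCV 4.12 (cv2) and the standard library are available. Lean on these libraries where they do the work, as an engineer would, in place of code of your own. Each camera call takes 0.05 s, during which the arm holds its last target. There are 200 camera calls.

## Task

The roll of tape already sits on the hub of the tape stand; fit the red wing knob into the hub to lock it. Set the knob upright in the hub, turn it backwards (counter-clockwise from above) under light downward pressure until it drops with a click into the start of the spring-loaded thread, then, still pressing gently, turn it forwards (clockwise) until it is fully home against its stop, and let go. Never press or wrench the knob hard, stop turning as soon as it meets a wall, and leave the roll on its hub and the tablet bottle and glue stick where they stand.

Things in the scene. Friction and masses are not known exactly. Their poses are not given: they have to be found in the camera images.
- knob: Lock knob, about 120 g, at first upright on the desk. Origin: centre of its spigot's lower tip, z up. Steel spigot 0 to 25 mm, 32 mm across (tip tapers to 25 mm in its lowest 5 mm), three lugs 120 degrees apart, 8 to 12 mm high up, 8 mm wide, out to 21.5 mm radius, one at +x; black flange 90 mm across, 25 to 30 mm; above it the red wing.
- knob_wing (a point): Centre of the red wing of the knob, on the axis 44 mm above the knob's origin; axes as the knob's. The wing is an upright bar 52 mm long along x, 14 mm thick along y, 30 to 58 mm above the knob's origin: pinch it across y from above.
- stand: Grey round tape stand, fixed. Origin: centre of its underside, z up. Base 110 mm across, 10 mm thick, in its middle an open metal hub tube, 70 mm outside, 46 mm bore, rim at 35 mm. HEIGHT: knob's origin above this origin. Home and released: HEIGHT 11.5 mm, the flange 1.5 mm above the rim. Over 80 N of contact forces added up (push, spring, and some 100 N per N m of twist on the lugs) is too hard.
- thread (a point): On the hub axis, 25 mm above the stand's origin, amid the thread; turned like the stand, which tells nothing of the thread's turn (unknown, differs each time). Three starts, clear bore 35 mm. Each: ridge 72 degrees, end wall 8, gap 40. Lugs on top of the ridges: HEIGHT 19.5 to 23.5 mm; forwards they jam at the end walls, backwards they climb, within 120 degrees, to the gaps.
- thread_entry (a point): On the hub axis, 35 mm above the stand's origin (the rim). In the gaps the end walls stop the lugs from turning farther back, and the knob can be pushed down to HEIGHT 10 to 14 mm (the click, a drop of 8 mm or more). Then forwards 60 to 80 degrees, lugs under the ridges, to a hard stop. The ridge undersides fall by 4 mm on the way.
- spring_top (a point): Top of the white spring pad on the hub axis inside the hub (at rest 20 mm above the stand's origin; moves straight down 10 mm). It pushes the spigot tip up: 3 N at HEIGHT 20 mm, 0.7 N more per mm, 10 N at 10 mm. Released over a gap the knob pops up again; home, the spring holds it. A push of 8 to 15 N works throughout.
- roll: Roll of tan tape, loose, lying flat round the hub on the base: 98 mm outside, 76 mm inside, 25 mm high, 150 g. Origin: centre of its underside.
- pill_bottle: White tablet bottle, 44 mm across, 75 mm high, a bystander. Origin: centre of its underside.
- glue: Glue stick standing upright, 26 mm across, 90 mm high, a bystander. Origin: centre of its underside.
There are look-alikes about, which are no part of the job. Leave any turquoise look-alike of the roll alone.

How it is judged:
By the outcome, as a careful person would: the job done as asked, in the order asked, and still so for the second after the job is handed in, with the robot touching nothing.
It also fails if it takes over 72 s, if anything falls off the work surface, if the arm or the gripper's body presses on something with over 40 N, if the wrist force passes 120 N, or if a joint passes its speed limit or range.

## Working session

There is one attempt and no reset: what is moved stays moved. The work goes in short steps, Python scripts to look and compute and a shell command to move; the robot and the scene stay as the last step left them, time stands still between calls to the robot, and variables do not carry over. Pictures are saved under pics/ and viewed, at most 10 in all, crops included, and the job is handed in when it is done.

```bash
mkdir -p pics; ls; cat > h.py <<'E'
import numpy as np, cv2
from station import bot, eyes
def snap(n,f=None):
    s=eyes.snapshot(n)
    if f: cv2.imwrite('pics/'+f,s['color'])
    return s
def cloud(s):
    K=s['intrinsics'];z=s['z_map'];v,u=np.mgrid[:z.shape[0],:z.shape[1]]
    c=np.stack([(u-K[0][2])/K[0][0]*z,(v-K[1][2])/K[1][1]*z,z],-1)
    return c@np.array(s['orientation']).T+np.array(s['position'])
def ray(s,u,v,h):
    K=s['intrinsics'];d=np.array(s['orientation'])@[(u-K[0][2])/K[0][0],(v-K[1][2])/K[1][1],1]
    p=np.array(s['position']);return p+d*(h-p[2])/d[2]
E
python3 - <<'E'
from h import *
a=snap('scene');b=snap('side')
cv2.imwrite('pics/a.png',np.vstack([a['color'],b['color']])[:, :] if 0 else cv2.resize(np.hstack([a['color'],b['color']]),(800,300)))
cv2.imwrite('pics/scene.png',cv2.resize(a['color'],(800,600)))
print(a['position'],b['position'],a['intrinsics'])
for s in(a,b):
    P=cloud(s);hsv=cv2.cvtColor(s['color'],cv2.COLOR_BGR2HSV)
    m=(((hsv[...,0]<8)|(hsv[...,0]>172))&(hsv[...,1]>130)&(hsv[...,2]>60)).astype(np.uint8)
    n,l,st,c=cv2.connectedComponentsWithStats(m)
    for i in range(1,n):
        if st[i,4]>30:
            p=P[(l==i)&(s['z_map']>0)];print(st[i],c[i],np.median(p,0),p.max(0) if len(p) else 0)
E
```

```text
pics
[-0.00645912  0.59813266  0.71285061] [-0.32387216  0.71399923  0.58960782] [[441.29993338   0.         261.11419166]
 [  0.         441.29993338 195.45011048]
 [  0.           0.           1.        ]]
[264 124  19  23 283] [273.1590106  134.90812721] [ 0.68960607 -0.28448194  0.02541471] [ 0.732542   -0.25132566  0.03112482]
[251 225  10  24 152] [255.88157895 236.86184211] [0.43392118 0.09858997 0.05688488] [0.46427827 0.10962097 0.0620703 ]
[273 140  20  16 178] [281.95505618 147.20786517] [ 0.69023184 -0.28939161  0.02317349] [ 0.72830867 -0.25014208  0.02806178]
[238 193   7  18  97] [240.58762887 202.30927835] [0.4272894  0.10328162 0.05314012] [0.46606113 0.11214458 0.06023194]
```

View pics/scene.png

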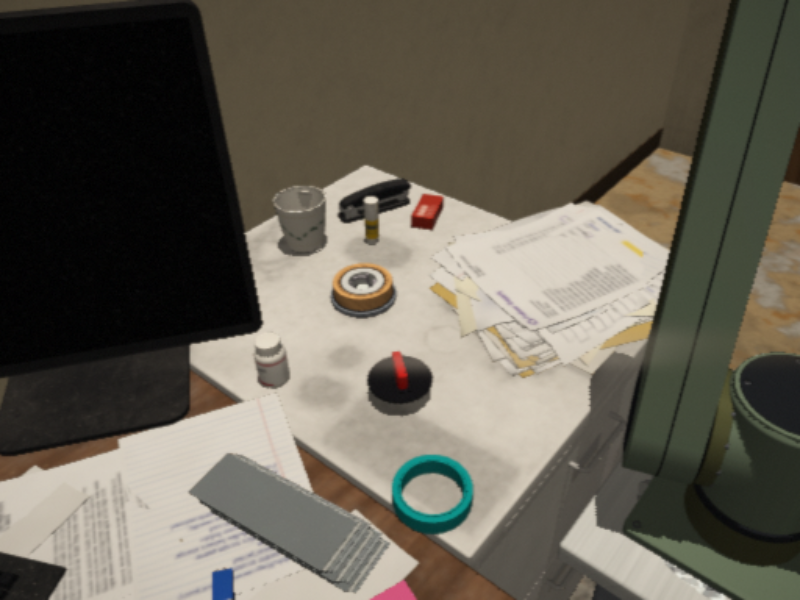

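View pics/a.png

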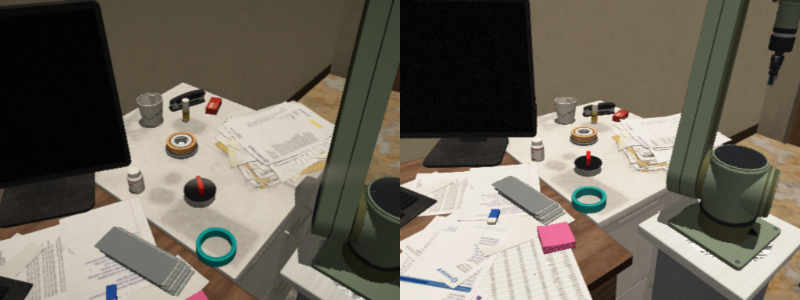

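The scene image (800x600) shows the knob with its red wing at (400,370), the tan roll on the stand at (363,287), the bottle at (270,360) and the glue stick at (371,220). There are two look-alikes: a red box at (427,211), which has no black flange, and a turquoise ring at (432,492), which isn't tan and has no stand. The red wing on the black flange fits the knob, and the tan ring with a metal hub fits the roll and stand.

```bash
python3 - <<'E'
from h import *
a=snap('scene')
cv2.imwrite('pics/crop.png',cv2.resize(a['color'][100:270,150:320],(600,600),interpolation=cv2.INTER_CUBIC))
P=cloud(a);hsv=cv2.cvtColor(a['color'],cv2.COLOR_BGR2HSV);v,u=np.mgrid[:384,:512]
m=(((hsv[...,0]<8)|(hsv[...,0]>172))&(hsv[...,1]>130)&(hsv[...,2]>60)&(v>215)&(v<260)&(u>240)&(u<275))
p=P[m];q=p[p[:,2]>.05];print('wing',q.mean(0),q.min(0),q.max(0))
w,V=np.linalg.eigh(np.cov(q[:,:2].T));print('dir',V[:,1],w**.5)
o=(hsv[...,0]>8)&(hsv[...,0]<22)&(hsv[...,1]>110)&(v>160)&(v<205)&(u>205)&(u<260)
p=P[o];t=p[p[:,2]>.031];print('roll',len(t),t.min(0),t.max(0),(t.min(0)+t.max(0))/2)
for n,(x,y) in dict(bottle=(268,335),glue=(371,200),cup=(300,190),mon=(240,300),monTop=(190,5),stapler=(390,190)).items(): print(n,P[int(y*.64),int(x*.64)])
k=(P[...,2]>.02)&(P[...,2]<.035)&(hsv[...,2]<70)&(v>215)&(v<265)&(u>230)&(u<280)
p=P[k];print('flange',p.min(0),p.max(0),(p.min(0)+p.max(0))/2)
E
```

```text
wing [0.43937361 0.09344622 0.05707744] [0.42028319 0.07360936 0.05028829] [0.46372905 0.10908568 0.06086353]
dir [-0.78542162  0.61896112] [0.00370426 0.01523874]
roll 309 [ 0.58044555 -0.08645948  0.03135194] [0.67700787 0.01003755 0.03883894] [ 0.62872671 -0.03821096  0.03509544]
bottle [0.61330234 0.17283749 0.07501817]
glue [ 0.72608061 -0.17185546  0.0883942 ]
cup [ 0.85471069 -0.12404958  0.08771969]
mon [0.6400129  0.18790955 0.13319409]
monTop [0.633148   0.17318832 0.51133045]
stapler [ 0.77530368 -0.27791396  0.0451169 ]
flange [0.39663679 0.05360426 0.02434901] [0.48367072 0.13551122 0.03475191] [0.44015376 0.09455774 0.02955046]
```

View pics/crop.png

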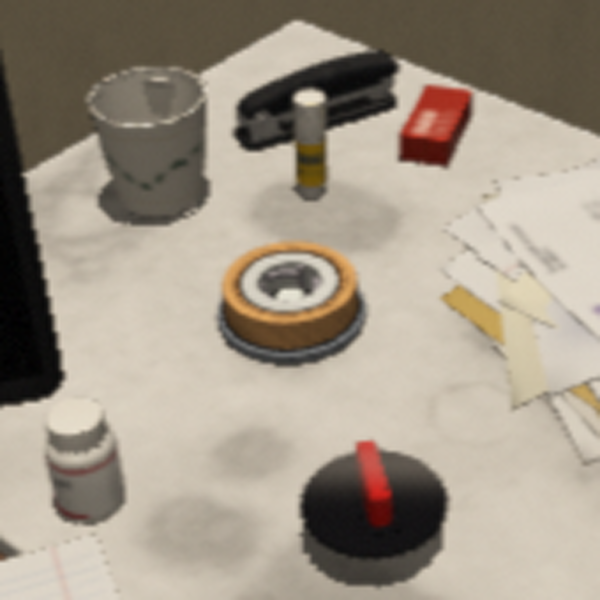

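The crop confirms both: the wing on its black flange at (372,485), and the tan roll around the metal hub at (290,285). I'll go above the knob first.

```bash
python3 -c "
from h import *
s=bot.read_state();print(np.round(s['tcp_rot'],3),s['force'],s['torque'])"; python3 -m handwheel '[[[22,60,0,0,0,0,85],[22,60,0,0,0,0,85],[22,60,0,0,0,0,85],[22,60,0,0,0,0,85],[22,60,0,0,0,0,85]]]' 40; python3 -m handwheel '[[[22,60,0,0,0,0,85],[22,60,0,0,0,0,85],[22,60,0,0,0,0,85],[22,60,0,0,0,0,85],[22,60,0,0,0,0,85]]]'
python3 -c "
from h import *
s=bot.read_state();print(np.round(s['tcp_rot'],3),np.round(s['qpos'],3),s['position'])"
```

```text
[[ 0.94   0.342 -0.   ]
 [ 0.342 -0.94   0.001]
 [ 0.    -0.001 -1.   ]] [0.23299418 0.16151352 0.44480261] [ 0.01874154 -0.01932598 -0.0317429 ]
time: 0.78
position: [0.3043, -0.2451, 0.2313]
tcp_rot: [[0.94, 0.341, 0.001], [0.341, -0.94, -0.0], [0.001, 0.0, -1.0]]
force: [1.0, -0.3, -0.1]
finger_gap: 0.996
grasp_force: 0.0
time: 1.4
position: [0.412, 0.0485, 0.2315]
tcp_rot: [[0.94, 0.342, 0.001], [0.342, -0.94, -0.0], [0.001, 0.001, -1.0]]
force: [0.4, -0.6, 0.5]
finger_gap: 0.991
grasp_force: 0.0
[[ 0.94   0.342  0.001]
 [ 0.342 -0.94  -0.   ]
 [ 0.001  0.001 -1.   ]] [ 0.09   0.064  1.895 -0.     1.182  1.311] [0.41197267 0.04848316 0.23147342]
```

```bash
python3 -m handwheel '[[[28,10,0,0,0,-10,85],[0,10,0,0,0,-10,85],[0,10,0,0,0,-10,85],[0,10,0,0,0,-10,85],[0,6,0,0,0,-10,85]]]'; python3 -m handwheel '[[[0,0,0,0,0,-8,85],[0,0,0,0,0,0,85]]]'
python3 - <<'E'
from h import *
a=snap('wrist','w1.png');P=cloud(a);hsv=cv2.cvtColor(a['color'],cv2.COLOR_BGR2HSV)
print(a['position'],np.round(a['orientation'],2))
m=((hsv[...,0]<8)|(hsv[...,0]>172))&(hsv[...,1]>130)&(hsv[...,2]>60)
n,l,st,c=cv2.connectedComponentsWithStats(m.astype(np.uint8))
for i in range(1,n):
    if st[i,4]>100:
        p=P[(l==i)];q=p[p[:,2]>.052]
        print(st[i],len(q),p[:,2].max())
        if len(q)>20:
            r=cv2.minAreaRect((q[:,:2]*1000).astype(np.float32));print(r)
E
```

```text
time: 2.02
position: [0.4395, 0.0928, 0.2311]
tcp_rot: [[0.863, -0.505, -0.001], [-0.505, -0.863, -0.0], [-0.001, 0.001, -1.0]]
force: [-0.3, 0.6, -0.7]
finger_gap: 0.993
grasp_force: 0.0
time: 2.28
position: [0.4395, 0.0924, 0.2311]
tcp_rot: [[0.789, -0.614, -0.001], [-0.614, -0.789, -0.0], [-0.0, 0.001, -1.0]]
force: [0.0, 0.4, -0.4]
finger_gap: 0.993
grasp_force: 0.0
[0.49220794 0.05158201 0.37423409] [[-0.61 -0.76 -0.21]
 [-0.79  0.59  0.16]
 [ 0.    0.26 -0.96]]
[249 141  12  46 505] 488 0.3742340926030601
((457.67706298828125, 77.82015228271484), (12.726944923400879, 86.72663879394531), 51.889923095703125)
```

View pics/w1.png

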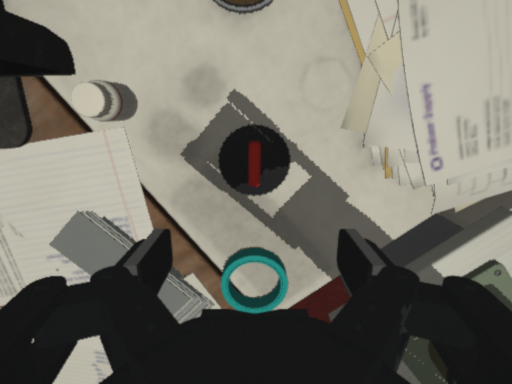

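The wrist view shows the red wing at (254,164) on its flange, close to vertical in the picture, with the bottle at (97,100). I'll filter out the empty depth readings and refine the position.

```bash
cat >> h.py <<'E'
def wing(n='wrist',h=.058,f=None):
    a=snap(n,f);P=cloud(a);hsv=cv2.cvtColor(a['color'],cv2.COLOR_BGR2HSV)
    m=((hsv[...,0]<8)|(hsv[...,0]>172))&(hsv[...,1]>130)&(hsv[...,2]>60)
    q=P[m&(a['z_map']>0)&(abs(P[...,2]-h)<.006)]
    v,u=np.nonzero(m&(a['z_map']>0)&(abs(P[...,2]-h)<.006))
    R=np.array([ray(a,x,y,h) for x,y in zip(u,v)])
    return cv2.minAreaRect((q[:,:2]*1000).astype(np.float32)),cv2.minAreaRect((R[:,:2]*1000).astype(np.float32)),R.mean(0),np.median(q,0)
E
python3 -c "
from h import *
for x in wing():print(x)"
```

```text
((443.638671875, 88.83039855957031), (12.719036102294922, 50.68119812011719), 51.888824462890625)
((443.9056701660156, 88.62443542480469), (12.619261741638184, 50.491397857666016), 51.8874397277832)
[0.44474514 0.08837046 0.058     ]
[0.44514265 0.08824668 0.05816136]
```

```bash
python3 -m handwheel '[[[4.3,-3.8,-50,0,0,0,50],[0,0,-50,0,0,0,50],[0,0,-50,0,0,0,50],[0,0,-30,0,0,0,50],[0,0,-15,0,0,0,50]]]' 60;  python3 -m handwheel '[[[0,0,-2,0,0,0,40],[0,0,0,0,0,0,20],[0,0,0,0,0,0,0],[0,0,0,0,0,0,0],[0,0,0,0,0,0,0]]]'; python3 -m handwheel '[[[0,0,0,0,0,0,0],[0,0,0,0,0,0,0],[0,0,0,0,0,0,0]]]'
```

```text
time: 3.0
position: [0.443, 0.0883, 0.0346]
tcp_rot: [[0.789, -0.615, -0.003], [-0.615, -0.789, -0.001], [-0.002, 0.002, -1.0]]
force: [-0.4, -0.3, 0.1]
finger_gap: 0.587
grasp_force: 0.0
time: 3.62
position: [0.4448, 0.0887, 0.0352]
tcp_rot: [[0.788, -0.616, 0.002], [-0.616, -0.788, 0.0], [0.002, -0.002, -1.0]]
force: [0.8, -0.6, 5.7]
finger_gap: 0.149
grasp_force: 60.2
time: 4.0
position: [0.4448, 0.0887, 0.0353]
tcp_rot: [[0.788, -0.616, 0.002], [-0.616, -0.788, 0.0], [0.002, -0.002, -1.0]]
force: [-0.4, 0.7, 6.1]
finger_gap: 0.15
grasp_force: 60.2
```

```bash
python3 -m handwheel '[[[0,0,30,0,0,0,0],[0,0,40,0,0,0,0],[0,0,40,0,0,0,0],[0,0,40,0,0,0,0],[25,-40,0,0,0,10,0]]]';  python3 -m handwheel '[[[25,-40,0,0,0,10,0],[25,-40,0,0,0,10,0],[25,-38,0,0,0,10,0],[0,0,0,0,0,10,0],[0,0,0,0,0,8,0]]]'; python3 -m handwheel '[[[0,0,0,0,0,0,0],[0,0,0,0,0,0,0]]]'
python3 - <<'E'
from h import *
a=snap('wrist','w2.png');np.savez('w2.npz',P=cloud(a),c=a['color'],**{k:a[k] for k in('intrinsics','position','orientation')})
E
```

```text
time: 4.62
position: [0.47, 0.05, 0.1876]
tcp_rot: [[0.887, -0.462, 0.006], [-0.462, -0.887, 0.001], [0.005, -0.004, -1.0]]
force: [1.1, -0.7, -1.2]
finger_gap: 0.15
grasp_force: 59.4
time: 5.25
position: [0.5436, -0.07, 0.1836]
tcp_rot: [[0.939, 0.345, -0.002], [0.345, -0.939, 0.0], [-0.002, -0.001, -1.0]]
force: [0.0, -0.4, -0.6]
finger_gap: 0.149
grasp_force: 59.4
time: 5.5
position: [0.5437, -0.0692, 0.1842]
tcp_rot: [[0.94, 0.34, -0.001], [0.34, -0.94, -0.0], [-0.0, -0.0, -1.0]]
force: [-0.2, 0.5, -1.0]
finger_gap: 0.152
grasp_force: 59.3
```

View pics/w2.png

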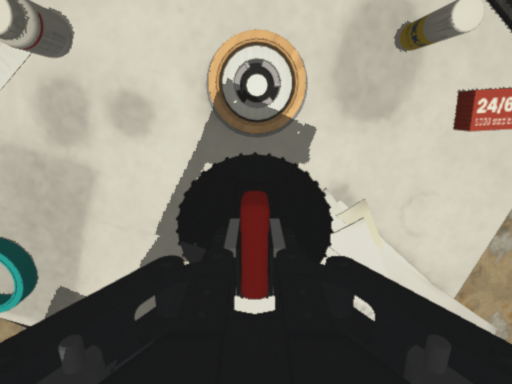

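The held knob's wing is at (254,240), with its flange seen from above. The hub centre is near (257,83), and the bore, ridges and white pad are visible. Next I'll fit circles to get the offset.

```bash
python3 - <<'E'
from h import *
from scipy.optimize import least_squares
d=np.load('w2.npz');P=d['P'];c=d['c'];hsv=cv2.cvtColor(c,cv2.COLOR_BGR2HSV);v,u=np.mgrid[:384,:512]
def fit(pts):
    f=lambda p:np.hypot(pts[:,0]-p[0],pts[:,1]-p[1])-p[2]
    r=least_squares(f,[*pts.mean(0),.03],loss='soft_l1',f_scale=.0005);return r.x.round(4),np.abs(f(r.x)).mean().round(5)
box=(v<140)&(u>200)&(u<315)
tan=((hsv[...,0]>8)&(hsv[...,0]<22)&(hsv[...,1]>90)&box).astype(np.uint8)
def circ(m,h):
    C=max(cv2.findContours(m.astype(np.uint8),cv2.RETR_EXTERNAL,cv2.CHAIN_APPROX_NONE)[0],key=cv2.contourArea)[:,0]
    return fit(np.array([ray(d,x,y,h)[:2] for x,y in C]))
hole=np.zeros_like(tan);C,H=cv2.findContours(tan,cv2.RETR_CCOMP,cv2.CHAIN_APPROX_NONE)
i=max((i for i in range(len(C)) if H[0][i][3]>=0),key=lambda i:cv2.contourArea(C[i]))
cv2.drawContours(hole,C,i,1,-1);print('roll hole/rim',circ(hole,.035))
ring=(abs(P[...,2]-.035)<.004)&(hsv[...,1]<60)&box
print('rim outer',circ(ring,.035), ring.sum())
inn=(P[...,2]<.030)&(P[...,2]>.001)&((u-257)**2+(v-83)**2<30**2);print('bore',circ(inn,.035))
pad=(hsv[...,2]>200)&((u-257)**2+(v-83)**2<16**2);print('pad',circ(pad,.020))
fl=(hsv[...,2]<60)&(v<215)&(v>140)&(u>170)&(u<340);
C=max(cv2.findContours(fl.astype(np.uint8),0,1)[0],key=cv2.contourArea)[:,0];C=C[(C[:,1]<212)&(C[:,1]>142)]
h0=.1842-.0353;C=np.array([k for k in C if np.hypot(k[0]-255,k[1]-225)>62])
print('flange',fit(np.array([ray(d,x,y,h0+.028)[:2] for x,y in C])))
red=((hsv[...,0]<8)|(hsv[...,0]>172))&(hsv[...,1]>130)&(v>180)&(v<310)&(u>220)&(u<290)
q=P[red];print('wingz',np.percentile(q[:,2],[10,50,90]))
vv,uu=np.nonzero(red);R=np.array([ray(d,x,y,h0+.058)[:2] for x,y in zip(uu,vv)])*1000
print(cv2.minAreaRect(R.astype(np.float32)))
cv2.imwrite('pics/hub.png',cv2.resize(c[40:130,210:305],(600,568),interpolation=cv2.INTER_CUBIC))
E
```

```text
roll hole/rim (array([ 0.6309, -0.0401,  0.0363]), np.float64(0.00026))
rim outer (array([ 0.6312, -0.0403,  0.0341]), np.float64(0.00023)) 2457
bore (array([ 0.6307, -0.0404,  0.0212]), np.float64(0.00157))
pad (array([ 0.6313, -0.0401,  0.0098]), np.float64(0.00025))
flange (array([ 0.543 , -0.0693,  0.0444]), np.float64(0.00039))
wingz [0.20034558 0.2068346  0.2079074 ]
((547.2735595703125, -68.11148834228516), (56.71664810180664, 13.603777885437012), 19.8083438873291)
```

View pics/hub.png

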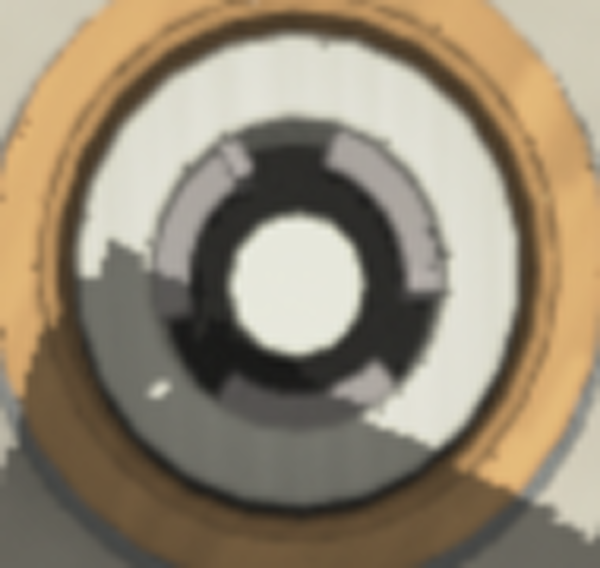

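The bore (600x568 crop, centre (298,285)) shows gaps at about 88°, 208° and 328°. So the lugs fit at yaw ≈15–25° (+120° n), and the ridge tops lie up to about 70° clockwise of that. I'll start on the ridges at yaw 90° and turn backwards to about 140°. The wrist has plenty of range for this.

```bash
python3 -m handwheel '[[[22,7,0,0,0,10,0],[22,7,0,0,0,10,0],[22,8,0,0,0,10,0],[21.4,7.7,0,0,0,10,0],[0,0,0,0,0,10,0]]]';  python3 -m handwheel '[[[0,0,-30,0,0,10,0],[0,0,-30,0,0,10,0],[0,0,-25,0,0,0,0],[0,0,-10,0,0,0,0],[0,0,0,0,0,0,0]]]'; 
python3 - <<'E'
from h import *
s=bot.read_state();print(s['position'],np.degrees(np.arctan2(s['tcp_rot'][1][0],s['tcp_rot'][0][0])),s['qpos'],s['force'],s['torque'])
E
```

```text
time: 6.18
position: [0.6327, -0.0389, 0.1839]
tcp_rot: [[0.337, 0.942, 0.001], [0.942, -0.337, 0.0], [0.0, 0.001, -1.0]]
force: [-0.9, -0.7, -1.8]
finger_gap: 0.147
grasp_force: 59.4
time: 6.8
position: [0.6312, -0.0396, 0.0891]
tcp_rot: [[0.001, 1.0, -0.001], [1.0, -0.001, 0.0], [0.0, -0.001, -1.0]]
force: [-0.4, -0.3, -0.9]
finger_gap: 0.151
grasp_force: 59.3
[ 0.63124537 -0.03956232  0.08905025] 89.96385597276276 [-8.07834628e-02  5.21794543e-01  1.61827377e+00  2.02961848e-05
  1.00230576e+00 -8.01635948e-02] [-0.38338729 -0.34710711 -0.85158208] [ 0.02779749  0.03076455 -0.0243032 ]
```

```bash
python3 -m handwheel '[[[0,0,-10,0,0,0,0],[0,0,-7,0,0,0,0],[0,0,-4,0,0,0,0],[0,0,0,0,0,0,0]]]';  python3 -m handwheel '[[[0,0,-3,0,0,0,0],[0,0,-2,0,0,0,0],[0,0,0,0,0,0,0]]]'
```

```text
time: 7.3
position: [0.6312, -0.0397, 0.068]
tcp_rot: [[0.0, 1.0, -0.001], [1.0, -0.0, 0.0], [0.0, -0.001, -1.0]]
force: [-0.3, -1.0, -0.1]
finger_gap: 0.149
grasp_force: 59.3
time: 7.68
position: [0.6313, -0.0397, 0.0632]
tcp_rot: [[0.0, 1.0, -0.0], [1.0, -0.0, 0.0], [0.0, -0.0, -1.0]]
force: [-0.1, -0.7, -1.7]
finger_gap: 0.152
grasp_force: 59.3
```

```bash
python3 -m handwheel '[[[0,0,-2,0,0,0,0],[0,0,-1,0,0,0,0],[0,0,0,0,0,0,0]]]';  python3 -m handwheel '[[[0,0,-1,0,0,0,0],[0,0,-1,0,0,0,0],[0,0,0,0,0,0,0]]]'
```

```text
time: 8.05
position: [0.6313, -0.0397, 0.0602]
tcp_rot: [[0.0, 1.0, -0.0], [1.0, -0.0, 0.0], [0.0, -0.0, -1.0]]
force: [0.1, 0.6, -1.3]
finger_gap: 0.149
grasp_force: 59.3
time: 8.43
position: [0.6314, -0.0396, 0.0583]
tcp_rot: [[0.0, 1.0, 0.0], [1.0, -0.0, 0.0], [0.0, 0.0, -1.0]]
force: [-0.4, -0.1, -0.2]
finger_gap: 0.15
grasp_force: 59.3
```

```bash
python3 -m handwheel '[[[0,0,-1,0,0,0,0],[0,0,0,0,0,0,0]]]' | grep -E "posi|^force";  python3 -m handwheel '[[[0,0,-1,0,0,0,0],[0,0,0,0,0,0,0]]]'| grep -E "posi|^force"
```

```text
position: [0.6314, -0.0397, 0.0573]
force: [0.1, -0.1, -1.2]
position: [0.6314, -0.0397, 0.0563]
force: [0.7, 0.4, -0.4]
```

```bash
python3 -m handwheel '[[[0,0,-1,0,0,0,0],[0,0,0,0,0,0,0]]]' | grep -E "posi|^force";  python3 -m handwheel '[[[0,0,-1,0,0,0,0],[0,0,0,0,0,0,0]]]'| grep -E "posi|^force"
```

```text
position: [0.6314, -0.0396, 0.0553]
force: [0.3, 0.1, -1.2]
position: [0.6315, -0.0397, 0.0547]
force: [0.2, 1.4, 2.3]
```

```bash
python3 -m handwheel '[[[0,0,-1,0,0,0,0],[0,0,0,0,0,0,0]]]' | grep -E "posi|^force";  python3 -m handwheel '[[[0,0,-1,0,0,0,0],[0,0,0,0,0,0,0]]]'| grep -E "posi|^force"
```

```text
position: [0.6315, -0.0397, 0.0535]
force: [0.1, 0.0, 2.5]
position: [0.6315, -0.0397, 0.0524]
force: [-0.1, 1.1, 3.4]
```

HEIGHT is already 17 mm with only spring force, so the lugs are over a gap. That means the knob's +x is the other wing end (a 180° ambiguity, so 60° off in the lugs). I'll lift clear of the ridges, turn to yaw 35° so the lugs sit on top of the ridges, and do it in the proper order.

```bash
python3 -m handwheel '[[[0,0,4,0,0,0,0],[0,0,4,0,0,0,0],[0,0,3,0,0,0,0],[0,0,0,0,0,-9,0],[0.3,-0.3,0,0,0,-10,0]]]' | grep -E "posi|^force";  python3 -m handwheel '[[[0.3,0,0,0,0,-10,0],[0,0,0,0,0,-10,0],[0,0,0,0,0,-10,0],[0,0,0,0,0,-6,0],[0,0,0,0,0,0,0]]]'
python3 -m handwheel '[[[0,0,-3,0,0,0,0],[0,0,-1.5,0,0,0,0],[0,0,0,0,0,0,0]]]' | grep -E "posi|^force"
```

```text
position: [0.6314, -0.0401, 0.0632]
force: [-0.9, -0.1, -1.2]
time: 11.18
position: [0.6318, -0.0401, 0.0632]
tcp_rot: [[0.819, 0.574, -0.0], [0.574, -0.819, -0.0], [-0.001, -0.0, -1.0]]
force: [0.0, -0.0, -1.8]
finger_gap: 0.148
grasp_force: 59.3
position: [0.6318, -0.04, 0.0586]
force: [0.8, -0.4, -1.2]
```

```bash
for i in 1 2 3; do python3 -m handwheel '[[[0,0,-1,0,0,0,0],[0,0,0,0,0,0,0]]]' | grep -E "posi|^force"; done
```

```text
position: [0.632, -0.04, 0.0578]
force: [0.2, 0.6, -1.7]
position: [0.6319, -0.04, 0.0568]
force: [0.3, -0.4, -1.9]
position: [0.6321, -0.04, 0.0565]
force: [-1.1, -0.6, 3.7]
```

```bash
cat > r.py <<'E'
from h import *
s=bot.read_state();f=s['force'];print('yaw %.1f z %.1f xy %.1f %.1f F %s Tz %.2f gap %.3f t %.1f'%(np.degrees(np.arctan2(s['tcp_rot'][1][0],s['tcp_rot'][0][0])),s['position'][2]*1e3,s['position'][0]*1e3,s['position'][1]*1e3,np.round(f,1),s['torque'][2],s['finger_gap'],s['time']))
E
python3 -m handwheel '[[[0,0,-0.7,0,0,0,0],[0,0,0,0,0,0,0]]]' >/dev/null; python3 r.py
python3 -m handwheel '[[[0,0,0,0,0,3,0],[0,0,0,0,0,3,0],[0,0,0,0,0,0,0]]]' >/dev/null; python3 r.py
```

```text
yaw 35.0 z 56.4 xy 632.2 -40.0 F [-2.6  0.4  8.7] Tz -0.02 gap 0.151 t 12.6
yaw 41.0 z 56.7 xy 632.5 -39.6 F [-2.2  1.7  8.4] Tz 0.00 gap 0.147 t 12.9
```

```bash
for i in 1 2; do python3 -m handwheel '[[[0,0,0.2,0,0,4,0],[0,0,0.2,0,0,4,0],[0,0,0,0,0,0,0]]]' >/dev/null; python3 r.py; done
```

```text
yaw 49.0 z 57.2 xy 632.4 -39.5 F [-2.2  2.2  8.4] Tz 0.03 gap 0.153 t 13.3
yaw 57.0 z 57.6 xy 632.4 -39.5 F [-2.2  1.8  9.3] Tz 0.00 gap 0.149 t 13.7
```

```bash
python3 -m handwheel '[[[0,0,0.2,0,0,4,0],[0,0,0.2,0,0,4,0],[0,0,0,0,0,0,0]]]' >/dev/null; python3 r.py;  python3 -m handwheel '[[[0,0,0.2,0,0,4,0],[0,0,0,0,0,0,0]]]' >/dev/null; python3 r.py;  python3 -m handwheel '[[[0,0,0.2,0,0,4,0],[0,0,0,0,0,0,0]]]' >/dev/null; python3 r.py
```

```text
yaw 65.0 z 57.9 xy 632.4 -39.5 F [-2.2  1.9  7.9] Tz -0.03 gap 0.148 t 14.1
yaw 69.0 z 58.1 xy 632.6 -39.7 F [-1.4  0.5  8. ] Tz 0.01 gap 0.152 t 14.3
yaw 73.0 z 58.0 xy 632.8 -40.1 F [-1.  -0.3  6.2] Tz 0.00 gap 0.147 t 14.6
```

```bash
for i in 1 2; do python3 -m handwheel '[[[0,0,-0.3,0,0,3,0],[0,0,0,0,0,0,0]]]' >/dev/null; python3 r.py; done
```

```text
yaw 76.0 z 57.8 xy 632.6 -40.4 F [-1.9 -1.1  7.4] Tz -0.05 gap 0.146 t 14.8
yaw 79.0 z 56.8 xy 632.4 -39.9 F [-0.8  1.8  0.6] Tz 0.00 gap 0.151 t 15.1
```

```bash
python3 -m handwheel '[[[0,0,-1.5,0,0,3,0],[0,0,-1.5,0,0,2,0],[0,0,0,0,0,0,0]]]' >/dev/null; python3 r.py; python3 -m handwheel '[[[0,0,-1.5,0,0,0,0],[0,0,-1.5,0,0,0,0],[0,0,0,0,0,0,0]]]' >/dev/null; python3 r.py;python3 -m handwheel '[[[0,0,-1.5,0,0,0,0],[0,0,-1,0,0,0,0],[0,0,0,0,0,0,0]]]' >/dev/null; python3 r.py
```

```text
yaw 84.0 z 53.2 xy 632.2 -39.9 F [1.1 1.4 3.7] Tz 0.03 gap 0.149 t 15.4
yaw 84.0 z 50.3 xy 632.2 -39.9 F [-1.3  0.7  5.2] Tz 0.04 gap 0.151 t 15.8
yaw 84.0 z 48.1 xy 632.2 -39.9 F [-0.9  2.5  6.7] Tz 0.03 gap 0.150 t 16.2
```

```bash
python3 -m handwheel '[[[0,0,-1,0,0,0,0],[0,0,-0.8,0,0,0,0],[0,0,0,0,0,0,0]]]' >/dev/null; python3 r.py; for i in 1 2; do python3 -m handwheel '[[[0,0,0,0,0,-4,0],[0,0,0,0,0,-4,0],[0,0,0,0,0,0,0]]]' >/dev/null; python3 r.py;done
```

```text
yaw 84.0 z 46.6 xy 632.3 -39.9 F [-1.2  1.1  8.4] Tz 0.02 gap 0.148 t 16.6
yaw 76.0 z 46.7 xy 632.5 -40.2 F [-0.6  1.3  7.3] Tz -0.09 gap 0.152 t 16.9
yaw 68.0 z 46.8 xy 632.6 -40.2 F [-1.5  0.4  7.2] Tz -0.04 gap 0.151 t 17.3
```

```bash
for i in 1 2 3; do python3 -m handwheel '[[[0,0,-0.1,0,0,-4,0],[0,0,0,0,0,-4,0],[0,0,0,0,0,0,0]]]' >/dev/null; python3 r.py;done
```

```text
yaw 60.0 z 46.7 xy 632.7 -40.3 F [-0.1  0.3  7.3] Tz -0.05 gap 0.152 t 17.7
yaw 52.0 z 46.6 xy 632.8 -40.4 F [-0.4  1.   7.4] Tz -0.06 gap 0.151 t 18.1
yaw 44.0 z 46.6 xy 632.9 -40.5 F [-0.6  0.   7. ] Tz -0.06 gap 0.153 t 18.4
```

```bash
for i in 1 2 3; do python3 -m handwheel '[[[0,0,-0.1,0,0,-3,0],[0,0,0,0,0,-3,0],[0,0,0,0,0,0,0]]]' >/dev/null; python3 r.py;done
```

```text
yaw 38.0 z 46.5 xy 632.9 -40.5 F [ 0.5 -0.8  7.9] Tz -0.05 gap 0.154 t 18.8
yaw 32.0 z 46.4 xy 632.9 -40.6 F [-0.  -0.3  7.4] Tz -0.03 gap 0.149 t 19.2
yaw 26.0 z 46.3 xy 632.9 -40.6 F [-0.1 -0.3  8.7] Tz -0.03 gap 0.156 t 19.6
```

```bash
for i in 1 2 3; do python3 -m handwheel '[[[0,0,0,0,0,-2,0],[0,0,0,0,0,0,0]]]' >/dev/null; python3 r.py;done
```

```text
yaw 24.0 z 46.3 xy 632.9 -40.6 F [-0.8 -0.8  8.2] Tz -0.02 gap 0.151 t 19.8
yaw 22.0 z 46.3 xy 632.9 -40.7 F [ 0.2 -0.1  6.6] Tz 0.01 gap 0.149 t 20.1
yaw 20.0 z 46.3 xy 632.9 -40.7 F [-0.9 -0.2  8.1] Tz -0.01 gap 0.149 t 20.3
```

```bash
for i in 1 2 3; do python3 -m handwheel '[[[0,0,0,0,0,-2,0],[0,0,0,0,0,0,0]]]' >/dev/null; python3 r.py;done
```

```text
yaw 18.0 z 46.3 xy 632.9 -40.7 F [ 0.1 -0.3  7.9] Tz 0.00 gap 0.150 t 20.6
yaw 16.0 z 46.3 xy 632.9 -40.7 F [-0.6 -0.3  7.7] Tz -0.06 gap 0.146 t 20.8
yaw 14.0 z 46.3 xy 632.9 -40.7 F [ 0.1 -1.2  7.3] Tz 0.04 gap 0.148 t 21.1
```

```bash
for i in 1 2 3; do python3 -m handwheel '[[[0,0,0,0,0,-1.5,0],[0,0,0,0,0,0,0]]]' >/dev/null; python3 r.py;done
```

```text
yaw 12.5 z 46.3 xy 632.9 -40.7 F [-0.6  0.2  7.5] Tz -0.01 gap 0.149 t 21.3
yaw 11.0 z 46.3 xy 632.9 -40.7 F [-0.1 -0.2  7.6] Tz 0.02 gap 0.151 t 21.6
yaw 9.5 z 46.3 xy 632.9 -40.7 F [-0.2  0.1  6.6] Tz 0.01 gap 0.146 t 21.8
```

```bash
for i in 1 2 3 4; do python3 -m handwheel '[[[0,0,0,0,0,-1.5,0],[0,0,0,0,0,0,0]]]' >/dev/null; python3 r.py;done
```

```text
yaw 8.0 z 46.3 xy 632.8 -40.6 F [-0.2 -0.2  8.6] Tz 0.11 gap 0.150 t 22.1
yaw 6.5 z 46.3 xy 632.7 -40.5 F [-0.8  0.2  8.2] Tz 0.12 gap 0.150 t 22.3
yaw 5.0 z 46.3 xy 632.6 -40.3 F [-0.5 -0.1  8.2] Tz 0.21 gap 0.152 t 22.6
yaw 3.6 z 46.3 xy 632.6 -40.3 F [-1.1  1.   8.6] Tz 0.59 gap 0.153 t 22.8
```

The torque jumped to 0.6 N m, so this is the stop. I'll ease the twist off, relax the push and release.

```bash
python3 -m handwheel '[[[0,0,0,0,0,1.2,0],[0,0,0,0,0,0,0]]]' >/dev/null; python3 r.py
```

```text
yaw 4.8 z 46.2 xy 632.5 -40.2 F [-0.4  0.9  8.3] Tz 0.25 gap 0.150 t 23.1
```

```bash
python3 -m handwheel '[[[0,0,0.5,0,0,0,0],[0,0,0.5,0,0,0.3,0],[0,0,0,0,0,0,0]]]' 20 >/dev/null; python3 r.py; python3 -m handwheel '[[[0,0,0,0,0,0,20],[0,0,0,0,0,0,30],[0,0,0,0,0,0,40],[0,0,0,0,0,0,50]]]' >/dev/null; python3 r.py;  python3 -m handwheel '[[[0,0,15,0,0,0,50],[0,0,40,0,0,0,50],[0,0,40,0,0,0,50],[-30,0,30,0,0,0,50],[-30,0,0,0,0,0,50]]]' >/dev/null; python3 -m handwheel '[[[0,0,0,0,0,0,50],[0,0,0,0,0,0,50]]]'>/dev/null; python3 r.py; python3 - <<'E'
from h import *
for x in wing(h=.0695,f='w3.png'):print(x)
E
```

```text
yaw 5.0 z 46.4 xy 632.5 -40.2 F [0.5 0.6 4.7] Tz 0.23 gap 0.152 t 23.4
yaw 5.0 z 46.0 xy 631.8 -40.0 F [-0.2 -0.2  0.9] Tz -0.02 gap 0.587 t 23.9
yaw 5.0 z 172.0 xy 572.7 -40.0 F [ 0.3  0.3 -0.9] Tz 0.01 gap 0.586 t 24.8
((631.6151123046875, -40.287818908691406), (49.8494873046875, 13.354037284851074), 5.636334419250488)
((631.62158203125, -40.46392059326172), (49.4376106262207, 13.220235824584961), 5.030013084411621)
[ 0.63214519 -0.04030552  0.0695    ]
[ 0.63231353 -0.04028041  0.06967242]
```

View pics/w3.png

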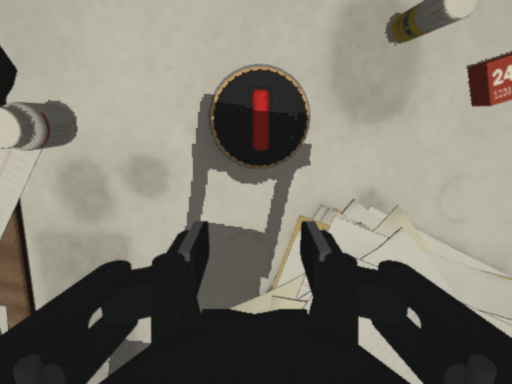

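The wrist view shows the knob seated flat on the hub at (260,120), with the wing top at z = 69.7 mm, so HEIGHT is about 11.7 mm. The roll is still beneath it, and the bottle at (35,127) and glue stick at (430,20) haven't moved. I'm handing in.

```bash
python3 -c "
from h import *
print(bot.hand_in())"
```

```text
the job is handed in; nothing more can be done
None
```

The red knob is locked in the hub and released, at HEIGHT about 11.7 mm (home is 11.5), and I handed the job in at about 25 s. On the first lowering the lugs went partway into a gap (to about 17 mm), so I lifted clear and did the sequence in order; the twist at the stop briefly reached about 0.6 N m, near the 80 N limit by my estimate.

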